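Unlock the lid stay and shut the model case

ROBOT

A 6-joint arm with a two-finger parallel gripper is mounted at the origin on a cart in front of the work surface, level with it; the furniture and walls round the work are solid. World frame = base frame: x ahead of the robot, y to its left, z up, the work surface at z = 0. Lengths are in m, angles in rad, forces in N, time in s.
With the tool pointing down it reaches from about 0.25 to 0.775 m from the base axis. Payload 8.9 kg.
Tool frame: the origin (TCP) lies at the very end of the fingers, on their centre line; the grasp point (between the pads) lies 19 mm behind it; z points along the fingers, y is the line along which they close (so a half turn about z gives the same grasp; the last joint's range is limited). The gripper opens to 85 mm and grips with 20 to 120 N. Pads are 22 mm wide; open, the fingers measure 114 mm over their backs; the gripper's body (76 mm by 85 mm) begins 54 mm behind the grasp point. The pads swing forward as they close: fully open they stand 13 mm farther back than shut.
Start: joints at [1.198, 0.291, -0.153, 1.127, 0, 1.431], TCP at [0.122, 0.511, 0.231] pointing down, gripper open.
Joint ranges: [-2.52, 2.52], [-0.91, 1.74], [-1.3, 1.37], [-1.96, 2.02], [-1.52, 1.47], [-3.14, 3.14]. Speed limits (rad/s): [2.22, 2.22, 2.79, 3.14, 3.14, 3.14].

INTERFACE

Orientations are given as a rotation vector (axis times angle).
In Python, from station import observe, read_camera, hand_in gives the robot as it stands.
- The arm moves only by the tool servo_tool, never from a script. Its argument "steps" is one flat list of numbers, 6 for each row, row after row: the shift along the world's x, y, z in mm, then the turn, a rotation vector about the world's x, y, z in rad. A call has 1 to 20 rows; each row shifts and turns the commanded pose from where the row before left it; what a row does not reach is not made up. A row lasts 1/8 s, in which the tool goes at most 62.5 mm and 10.7 degrees, less where a joint would pass 70% of its speed; a pose out of reach is approached as far as the arm can. A call with a gripper value outside its range is refused whole. "jaw" is the closure, from 0 (fully open) to 1 (shut), set as the call begins (left out, the last holds). The fingers move at their own pace and stop on an object; "force" is the grip in N (left out, the last holds). Time passes only in rows, so rows that do not move let the fingers close. It gives the time, the measured TCP pose, the force, the opening and the grip force at its end, in the units of the state.
- observe(): the state, without advancing time (a new reading comes with each control period).
- read_camera(name): name is "scene" or "side" or "wrist"; returns a dict with "color" (400x640x3 uint8, blue, green, red), "range_z" (400x640 float32, m along the optical axis (not along the pixel's ray), 0 where there is no reading), "fx", "fy", "cx", "cy" (pixels), "rvec" (rotation vector, rad) and "tvec" (3), from world to camera coordinates, as OpenCV has them; the wrist camera has in their place "T_tool_cam" (4x4, takes a point from camera to tool coordinates, whose origin is the TCP and whose axes are the flange's). Camera axes: x right, y down, z forward; pixel columns grow to the right and rows downward; lengths in m; the calibration is good to about 2 mm. A picture is of the moment at which its call begins: read the wrist's pose just before it.
- hand_in(): hands the job in; it is judged then, once.
The state is a dict: "clock": time; "qpos": joint angles; "joint_velocities": joint speeds; "joint_efforts": joint torques, N m; "position": TCP position; "tool_rot": TCP orientation; "ft_force": force on the tool from outside, world axes, zero at the start; "moment": the same for the moment, N m; "opening": finger opening in m; "grasp_force": force on a finger pad.
Only numpy, scipy, OpenCV 4.12 (cv2) and the standard library are available. Lean on these libraries where they do the work, as an engineer would, in place of code of your own. Each camera call takes 0.05 s, during which the arm holds its last target. There are 200 camera calls.

TASK

Shut the metal model case: lift the knee of its folding lid stay by the handle until it has passed centre and stays up, then lower the lid without letting it slam and press it home until its catch snaps. Feel your way: do not strain the stay, never push on the lid with more than about 25 N, and leave the things standing round the case alone.

Things in the scene. Friction and masses are not known exactly. Their poses are not given: they have to be found in the camera images.
- case: Open bare-metal case for dental models, fixed to the bench, 200 x 170 mm and 103 mm high, two plaster jaw models inside. Origin: middle of its underside; x points from its front to the hinge at the back, y to its left (the side with the stay), z up. The hinge line runs along y at x = +100 mm, z = 103 mm.
- lid (a joint): Lid angle, rad: 0 = held open by the stay (70 deg above shut), grows as it closes; shut = 1.222, +-0.011 as the hand-set rubber buffers it lands on are up to 2 mm high or low. A friction hinge holds it wherever left; moving it takes 1 to 4 N at lid_press. From 12 to 5 mm before shut (front edge) a sprung roller catch resists, 5 to 13 N at lid_press, then snaps; then the buffers stop it (some 10 N per mm).
- lid_panel: The lid: flat metal plate 200 x 170 x 6 mm, turning with the hinge. Origin at the middle of the hinge line; x points from the lid's free edge to the hinge, y along the hinge, z out of its outer face (6.8 mm beyond the origin). A lip of 70 x 12 x 4 mm sticks out from the middle of the free edge.
- lid_press (a point): Point on the outer face of the lid where it is pushed shut: on its middle line, 160 mm from the hinge line. While the lid is open this face looks up and away from the robot (away from the case's front), so it is reached from behind the lid; z axis out of the face.
- stay_knee (a joint): Bend of the folding stay on the left wall, rad: 0 = locked, knee on its stop 13 mm below the line of the stay's end pins; 0.265 = straight (centre); more = past centre, knee above the line, lid free to close; about 2.6 with the lid shut. Before centre it resists (up to 5 N) and, let go, sinks back to its lock; from about 0.4 on it stays, give or take 0.1. It folds on as the lid closes.
- knee_handle (a point): Middle of the handle at the stay's knee: black round bar, 14 mm thick, 40 mm long, sticking out level to the left (along the case's y), with an 18 mm end disc. Can be pinched from above with the fingers closing along the case's x; it turns with the short lower link and may turn between the fingers. The steel links lie 25 mm or more nearer to the case.
- foot_pin (a point): Point on the stay's lower pivot axis (along the case's y), level in y with knee_handle: the handle's middle moves on a circle of 80 mm about this point, from its locked place up and to the front of the case (towards the robot).
- stay_foot (a joint): Give of the rubber bush under the stay's lower pivot, in m, along the locked stay (up and back, 45 deg): 0 = at rest, 4 N per mm; more than 6 mm (24 N) either way means the stay is strained, as by pushing the lid down while the stay is locked or pulling the handle off its circle.
- jar_blue: Bystander: screw jar with a blue lid, 48 mm wide, 62 mm high, to the right of the case. Origin: middle of its underside.
- bottle_white: Bystander: small white plastic bottle with a pointed top, 36 mm wide, 105 mm high, to the right of the case near its back. Origin: middle of its underside.
- silicone_key: Bystander: purple horseshoe-shaped silicone piece, 37 x 66 x 15 mm, lying in front of the case. Origin: middle of its underside.

How it is judged:
On the way:
1. the knee of the stay has been lifted past centre while the lid is still open (value of joint stay_knee above 0.42 rad and value of joint lid below 0.35 rad), for 0.2 s.
At the end, for the whole second after the job is handed in: The lid is shut and caught: within 0.018 rad (3 mm at its front edge) of nominally shut, or lower, and at rest; the bystanders are within 20 mm of where they stood and upright (value of joint lid above 1.204 rad and velocity of joint lid between -0.05 and 0.05 rad/s); the robot touches nothing.
It fails at once if the lid is pushed with more than 35 N (contact force between any of the fingers, the arm and lid_panel above 35 N).
It fails at once if the stay is strained: its rubber bush gives more than 6 mm (value of joint stay_foot above 0.006 m or value of joint stay_foot below -0.006 m).
It fails at once if the lid slams: it closes faster than 1.5 rad/s (velocity of joint lid above 1.5 rad/s).
It fails at once if a bystander is shifted by more than 20 mm or tipped (distance of any of jar_blue, bottle_white, silicone_key from where it was at the start of the episode above 0.02 m or angle between any of jar_blue, bottle_white, silicone_key's own z axis and vertical above 0.4 rad).
It also fails if it takes over 72 s, if anything falls off the work surface, if the arm or the gripper's body presses on something with over 40 N, if the wrist force passes 120 N, or if a joint passes its speed limit or range.

## Working session

There is one attempt and no reset: what is moved stays moved. The work goes in short steps, Python scripts to look and compute and a tool call to move; the robot and the scene stay as the last step left them, time stands still between calls to the robot, and variables do not carry over. Pictures are saved under pics/ and viewed, at most 10 in all, crops included, and the job is handed in when it is done.

Besides the shell and the picture viewer there is one more tool, called after "Call:" by a JSON object that holds its "name" and its "arguments", one argument or row to a line. servo_tool: Moves the arm, as the interface text tells. Its arguments: {"type":"object","properties":{"steps":{"type":"array"},"jaw":{"type":"number"},"force":{"type":"number"}},"required":["steps"]}

```bash
mkdir -p pics; ls
cat > h.py <<'E'
import numpy as np, cv2
from station import observe, read_camera, hand_in
from scipy.spatial.transform import Rotation as R
def cloud(c, T=None):
    z=c["range_z"]; v,u=np.mgrid[0:400,0:640]
    P=np.stack([(u-c["cx"])/c["fx"]*z,(v-c["cy"])/c["fy"]*z,z],-1)
    if T is None:
        Rm=cv2.Rodrigues(np.array(c["rvec"],float))[0]
        W=(P-np.array(c["tvec"]).ravel())@Rm
    else: W=P@T[:3,:3].T+T[:3,3]
    W[z==0]=np.nan
    return W
def wristT(c,s):
    T=np.eye(4);T[:3,:3]=R.from_rotvec(s["tool_rot"]).as_matrix();T[:3,3]=s["position"]
    return T@np.array(c["T_tool_cam"])
E
python3 - <<'E'
from h import *
s=observe();print({k:np.round(v,3) for k,v in s.items()})
for n in("scene","side"):
    c=read_camera(n);np.savez(n+".npz",**c);cv2.imwrite(f"pics/{n}0.png",c["color"])
    Rm=cv2.Rodrigues(np.array(c["rvec"],float))[0];print(n,c["fx"],-Rm.T@np.array(c["tvec"]).ravel(),Rm[2])
E
```

```text
pics
{'clock': np.float64(0.0), 'qpos': array([ 1.198,  0.291, -0.154,  1.127,  0.   ,  1.432]), 'joint_velocities': array([-0.   ,  0.001,  0.001,  0.001,  0.001, -0.001]), 'joint_efforts': array([-3.0000e-03, -5.3714e+01,  3.3137e+01,  1.6000e-02, -0.0000e+00,
       -0.0000e+00]), 'position': array([0.121, 0.51 , 0.231]), 'tool_rot': array([-3.66e-01, -3.12e+00,  2.00e-03]), 'ft_force': array([ 0.238,  1.15 , -0.251]), 'moment': array([0.034, 0.007, 0.024]), 'grasp_force': np.float64(0.0), 'opening': np.float64(0.086)}
scene 473.45300968744397 [ 0.05766813 -0.44551891  0.913766  ] [ 0.50450294  0.45918042 -0.73118406]
side 498.705750535029 [ 0.21807118 -1.0140436   0.70726417] [ 0.28964058  0.84494741 -0.44963564]
```

View pics/scene0.png

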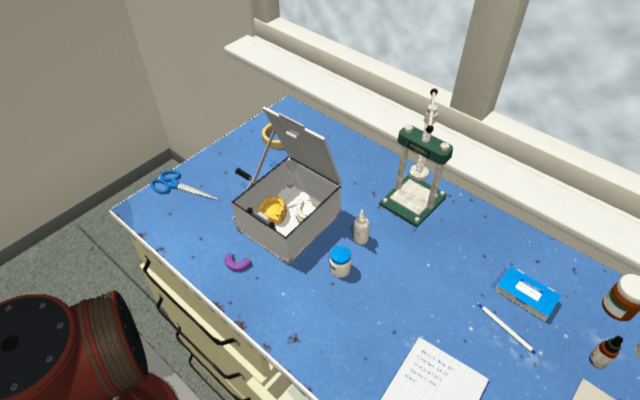

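View pics/side0.png

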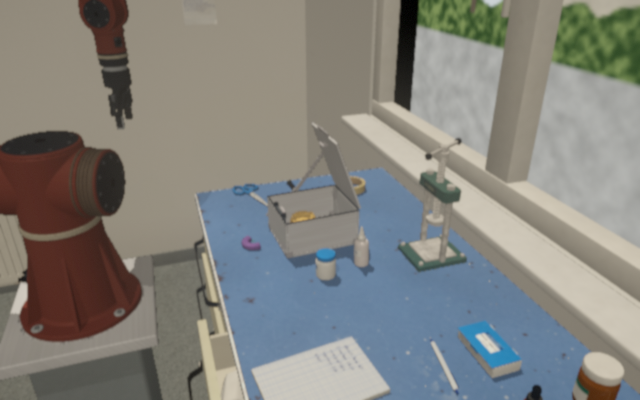

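The scene view shows the case centred near (287,210), with the lid's free edge from (265,108) to (325,140), the black handle near (243,174), the purple key at (238,261), the jar at (340,262) and the bottle at (361,227). The side view shows the handle near (291,184) and the lid from (315,127) to (355,205).

Run:
```python
from h import *
cs=dict(np.load("scene.npz")); W=cloud(cs)
m=np.zeros((400,640),np.uint8);cv2.fillPoly(m,[np.array([[275,118],[316,141],[332,175],[296,155]])],1)
P=W[m>0];P=P[~np.isnan(P[:,0])]
c=np.median(P,0)
for _ in range(4):
    n=np.linalg.svd(P-P.mean(0),full_matrices=False)[2][2];d=(P-P.mean(0))@n;P=P[abs(d)<0.006]
print("lid n",n,"c",P.mean(0),len(P),np.degrees(np.arccos(abs(n[2]))))
yaw=np.arctan2(n[1],n[0])if n[0]>0 else np.arctan2(-n[1],-n[0]);print("yaw",yaw)
# case rim/walls: points around case height
m=np.zeros((400,640),np.uint8);cv2.fillPoly(m,[np.array([[222,195],[290,150],[350,180],[345,215],[290,270],[225,235]])],1)
Q=W[(m>0)&(W[...,2]>0.094)&(W[...,2]<0.108)]
r=cv2.minAreaRect((Q[:,:2]*1000).astype(np.float32));print(r,len(Q))
for n_,pts in dict(scene=[(265,108),(325,140),(243,174),(238,172),(250,178),(340,187),(289,258)]).items():
    for u,v in pts: print(u,v,np.round(W[v-1:v+2,u-1:u+2].reshape(-1,3)[[0,4,8]],3).tolist())
# black handle
for nme,box in(("scene",(225,160,260,190)),("side",(280,172,300,195))):
    cc=dict(np.load(nme+".npz"));WW=cloud(cc);x0,y0,x1,y1=box
    g=cc["color"].max(2);mk=np.zeros_like(g,bool);mk[y0:y1,x0:x1]=g[y0:y1,x0:x1]<60
    p=WW[mk];p=p[~np.isnan(p[:,0])];p=p[p[:,2]>0.05];print(nme,len(p),np.argwhere(mk)[:,::-1].mean(0),np.median(p,0),p.min(0),p.max(0))
c=cs["color"][95:285,180:400];cv2.imwrite("pics/crop1.png",cv2.resize(c,None,fx=3,fy=3,interpolation=cv2.INTER_CUBIC))
```

```text
lid n [0.93690842 0.04359544 0.34684587] c [0.63467086 0.10897816 0.2049841 ] 989 69.70548468486929
yaw 0.04649762899807705
((571.4901733398438, 126.2112045288086), (204.3686065673828, 196.09307861328125), 2.715189218521118) 1120
265 108 [[0.603, 0.198, 0.292], [0.6, 0.192, 0.294], [0.6, 0.189, 0.292]]
325 140 [[0.61, 0.032, 0.29], [0.613, 0.032, 0.285], [0.867, 0.246, -0.003]]
243 174 [[0.548, 0.243, 0.102], [0.546, 0.237, 0.105], [0.546, 0.233, 0.105]]
238 172 [[0.545, 0.257, 0.103], [0.545, 0.255, 0.101], [0.545, 0.251, 0.099]]
250 178 [[0.551, 0.221, 0.101], [0.551, 0.218, 0.1], [0.549, 0.212, 0.102]]
340 187 [[0.67, 0.037, 0.103], [0.673, 0.036, 0.097], [0.745, 0.089, 0.001]]
289 258 [[0.479, 0.025, 0.027], [0.483, 0.027, 0.017], [0.484, 0.025, 0.015]]
scene 75 [243.54666667 175.17333333] [0.54676771 0.23767825 0.10241626] [0.52185448 0.19305358 0.09471636] [0.55624462 0.2636622  0.10911359]
side 5 [290.4 184.2] [0.54808041 0.23912122 0.1049261 ] [0.54479418 0.22619408 0.10376101] [0.54870662 0.24611385 0.10649549]
```

View pics/crop1.png

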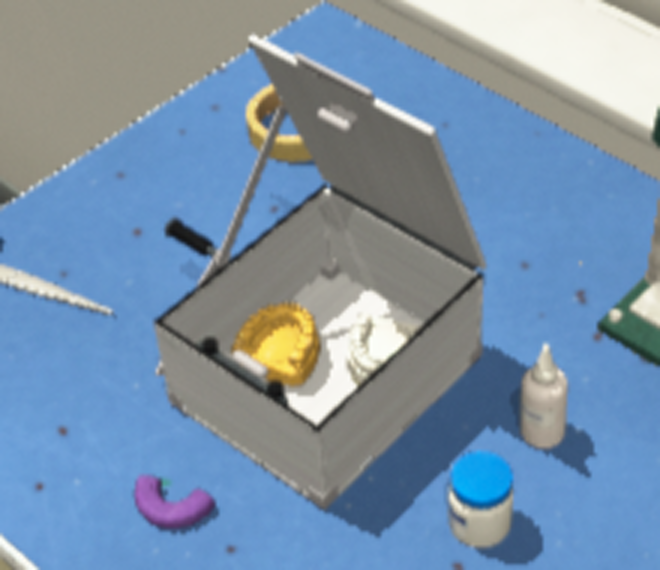

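The crop shows the lid leaning 70° with its lip up, the handle bar from (168,228) to (213,250) in crop pixels, and the stay running up and back to the lid. The case yaw is about 0.047 rad and the handle axis is near (0.550, 0.242, 0.098). Next I move above the handle.

Call:
{"name": "servo_tool", "arguments": {
  "steps": [53,-31,0,0,0,-0.161,53,-31,0,0,0,-0.161,53,-31,0,0,0,-0.161,53,-31,0,0,0,-0.161,53,-31,0,0,0,-0.161,53,-31,0,0,0,-0.161,53,-31,0,0,0,-0.161,53,-31,0,0,0,-0.161,4,2,0,-0.125,0,0,0,0,0,-0.125,0,0,0,0,0,0,0,0,0,0,0,0,0,0],
  "jaw": 0.4,
  "force": 25
}}

```text
clock: 1.6
position: [0.5494, 0.2648, 0.231]
tool_rot: [2.04, 2.143, -0.268]
ft_force: [-0.4, 0.6, 0.6]
opening: 0.0512
grasp_force: 0.0
```

Run:
```python
from h import *
s=observe();print({k:np.round(s[k],3) for k in("clock","position","tool_rot","ft_force","opening","qpos")})
print(np.round(R.from_rotvec(s["tool_rot"]).as_matrix(),3))
c=read_camera("wrist");W=cloud(c,wristT(c,s));np.save("W.npy",W)
cv2.imwrite("pics/w1.png",c["color"])
g=c["color"].max(2)<70
m=g&(abs(W[...,0]-.55)<.03)&(abs(W[...,1]-.24)<.04)&(abs(W[...,2]-.1)<.02)
p=W[m];print(len(p));
if len(p): print(np.median(p,0),np.percentile(p,3,0),np.percentile(p,97,0))
```

```text
{'clock': np.float64(1.6), 'position': array([0.549, 0.265, 0.231]), 'tool_rot': array([ 2.04 ,  2.143, -0.268]), 'ft_force': array([-0.421,  0.645,  0.57 ]), 'opening': np.float64(0.051), 'qpos': array([ 0.447,  0.565,  0.244,  1.36 , -0.223,  1.981])}
[[-0.049  0.999 -0.001]
 [ 0.968  0.048 -0.246]
 [-0.245 -0.013 -0.969]]
469
[0.54995572 0.24230569 0.10376628] [0.54368391 0.2226092  0.09924541] [0.55624185 0.26322532 0.10551398]
```

View pics/w1.png

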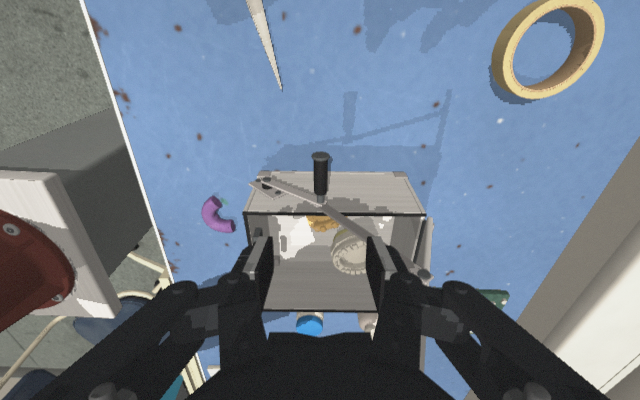

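The wrist view shows the handle at (320,175), the stay's foot bracket near (265,185) and the lid edge-on at x≈425. Measuring the foot pin.

Run:
```python
import numpy as np
W=np.load("W.npy")
for u,v in[(256,182),(264,183),(268,185),(275,187),(285,189),(295,194),(305,198),(322,204),(345,217),(380,238),(410,262),(424,272)]: print(u,v,np.round(np.nanmedian(W[v-1:v+2,u-1:u+2].reshape(-1,3),0),3))
```

```text
256 182 [0.47  0.197 0.041]
264 183 [0.484 0.205 0.057]
268 185 [0.489 0.203 0.059]
275 187 [0.499 0.206 0.066]
285 189 [0.511 0.208 0.074]
295 194 [0.523 0.208 0.084]
305 198 [0.535 0.209 0.093]
322 204 [0.553 0.21  0.104]
345 217 [0.577 0.208 0.122]
380 238 [0.581 0.278 0.237]
410 262 [0.625 0.21  0.184]
424 272 [0.633 0.212 0.196]
```

Call:
{"name": "servo_tool", "arguments": {
  "steps": [1,-10,-40,0,0,0,0,-10,-40,0,0,0,0,-4,-40,0,0,0,0,-3,-20,0,0,0,0,-1,-11,0,0,0,0,0,0,0,0,0]
}}

```text
clock: 2.4
position: [0.5506, 0.2364, 0.0805]
tool_rot: [2.04, 2.141, -0.269]
ft_force: [-0.4, -0.1, 0.0]
opening: 0.0507
grasp_force: 0.0
```

Call:
{"name": "servo_tool", "arguments": {
  "steps": [0,0,0,0,0,0,0,0,0,0,0,0,0,0,0,0,0,0,0,0,0,0,0,0,0,0,0,0,0,0],
  "jaw": 1,
  "force": 25
}}

```text
clock: 3.02
position: [0.5501, 0.237, 0.0813]
tool_rot: [2.039, 2.143, -0.269]
ft_force: [-5.6, 1.1, 6.9]
opening: 0.0131
grasp_force: 24.3
```

Call:
{"name": "servo_tool", "arguments": {
  "steps": [-2.9,0,3.8,0,0,0,0,0,0,0,0,0,-3.1,0,3.6,0,0,0,0,0,0,0,0,0]
}}

```text
clock: 3.52
position: [0.5444, 0.2369, 0.0878]
tool_rot: [2.039, 2.142, -0.269]
ft_force: [-0.7, 2.6, -4.6]
opening: 0.0127
grasp_force: 24.5
```

Call:
{"name": "servo_tool", "arguments": {
  "steps": [-3.4,0,3.5,0,0,0,0,0,0,0,0,0,-3.5,0,3.2,0,0,0,0,0,0,0,0,0]
}}

```text
clock: 4.03
position: [0.5381, 0.2366, 0.095]
tool_rot: [2.039, 2.141, -0.268]
ft_force: [0.7, 0.1, -1.6]
opening: 0.0129
grasp_force: 24.7
```

Call:
{"name": "servo_tool", "arguments": {
  "steps": [-3.7,0,3.0,0,0,0,0,0,0,0,0,0]
}}

```text
clock: 4.28
position: [0.535, 0.2366, 0.0984]
tool_rot: [2.038, 2.14, -0.267]
ft_force: [4.0, -2.0, 1.4]
opening: 0.0128
grasp_force: 24.9
```

Call:
{"name": "servo_tool", "arguments": {
  "steps": [-3.9,0,3.0,0,0,0,0,0,0,0,0,0,-2.5,0,2.0,0,0,0,0,0,0,0,0,0]
}}

```text
clock: 4.78
position: [0.5289, 0.2363, 0.1033]
tool_rot: [2.039, 2.139, -0.267]
ft_force: [4.8, -3.7, 1.9]
opening: 0.013
grasp_force: 24.6
```

Call:
{"name": "servo_tool", "arguments": {
  "steps": [0,0,0,0,0,0,0,0,0,0,0,0,0,0,0,0,0,0,0,0,0,0,0,0,0,10,30,0,0,0,0,12,45,0,0,0,0,12,45,0,0,0,0,0,0,0,0,0],
  "jaw": 0.4
}}

```text
clock: 5.78
position: [0.5292, 0.2723, 0.2258]
tool_rot: [2.038, 2.141, -0.26]
ft_force: [-0.1, -0.4, -0.4]
opening: 0.0512
grasp_force: 0.0
```

Run:
```python
from h import *
s=observe();print({k:np.round(s[k],3) for k in("clock","position","tool_rot","ft_force","opening","qpos")})
c=read_camera("wrist");W=cloud(c,wristT(c,s));np.save("W.npy",W)
g=c["color"].max(2)<70
m=g&(abs(W[...,0]-.53)<.03)&(abs(W[...,1]-.24)<.04)&(abs(W[...,2]-.11)<.03)
p=W[m];print(len(p),np.median(p,0),np.percentile(p,3,0),np.percentile(p,97,0))
cc=read_camera("scene");cv2.imwrite("pics/s2.png",cv2.resize(cc["color"][60:290,150:420],None,fx=2.5,fy=2.5))
W=cloud(cc)
m=np.zeros((400,640),np.uint8);cv2.fillPoly(m,[np.array([[275,118],[316,141],[332,175],[296,155]])],1)
P=W[m>0];P=P[~np.isnan(P[:,0])&(P[:,0]>.56)&(P[:,2]>.11)]
for _ in range(4):
    n=np.linalg.svd(P-P.mean(0),full_matrices=False)[2][2];d=(P-P.mean(0))@n;P=P[abs(d)<0.006]
print("lid",n,P.mean(0),np.degrees(np.arccos(abs(n[2]))))
```

```text
{'clock': np.float64(5.775), 'position': array([0.529, 0.272, 0.226]), 'tool_rot': array([ 2.038,  2.141, -0.26 ]), 'ft_force': array([-0.103, -0.39 , -0.391]), 'opening': np.float64(0.051), 'qpos': array([ 0.473,  0.536,  0.182,  1.326, -0.222,  2.006])}
525 [0.52918505 0.24024158 0.123377  ] [0.5227965  0.21373136 0.11936829] [0.5353647  0.25758855 0.12509206]
lid [0.93309007 0.04284381 0.35708168] [0.63216637 0.1063651  0.2081073 ] 69.07891999676073
```

View pics/s2.png

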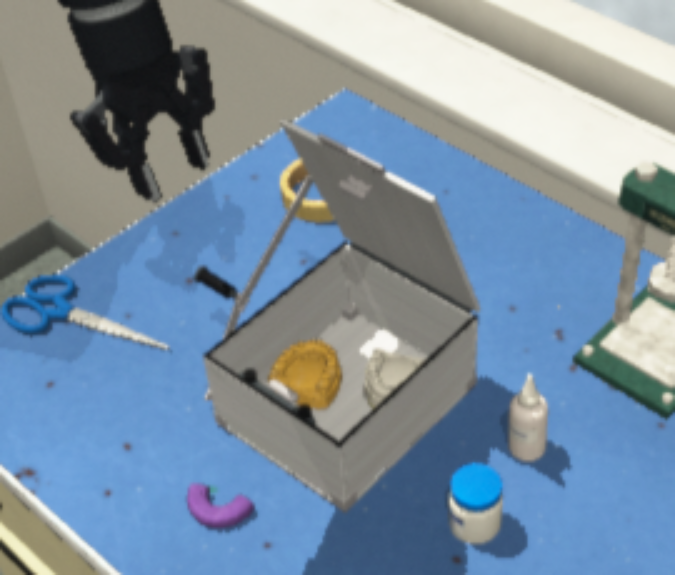

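The crop shows the knee staying raised (handle at (215,282) in crop pixels) and the lid still open with the gripper clear. Now I go over the lid to behind it with the fingers shut.

Call:
{"name": "servo_tool", "arguments": {
  "steps": [0,0,57,0.125,0,0,0,0,57,0.125,0,0,33,-33,2,0,0,0,33,-33,0,0,0,0,33,-33,0,0,0,0,33,-33,0,0,0,0,33,-31,0,0,0,0,0,0,0,0,0,0],
  "jaw": 1
}}

```text
clock: 6.88
position: [0.6939, 0.1045, 0.3347]
tool_rot: [-2.169, -2.269, 0.005]
ft_force: [-0.3, 0.6, -0.1]
opening: 0.0001
grasp_force: 0.0
```

Call:
{"name": "servo_tool", "arguments": {
  "steps": [0,1,0,0,0,0.1745,0,1,0,0,0,0.1745,0,1,0,0,0,0.1745,0,1,0,0,0,0.1745,0,1,0,0,0,0.1745,0,0,-15,0,0,0.1745,0,0,-20,0,0,0.1745,0,0,-20,0,0,0.1745,0,0,-24,0,0,0.1745,-20,0,0,0,0,0,0,0,0,0,0,0]
}}

```text
clock: 8.25
position: [0.6709, 0.1133, 0.2588]
tool_rot: [0.077, -3.138, -0.0]
ft_force: [0.5, -0.8, 0.8]
opening: 0.0001
grasp_force: 0.0
```

Run:
```python
from h import *
s=observe();print({k:np.round(s[k],3) for k in("clock","position","tool_rot","ft_force","opening","qpos")})
a=read_camera("scene")["color"][60:260,190:420];b=read_camera("side")["color"][40:240,230:460]
cv2.imwrite("pics/s3.png",cv2.resize(np.hstack([a,b]),None,fx=1.73,fy=1.73))
```

```text
{'clock': np.float64(8.25), 'position': array([0.671, 0.113, 0.259]), 'tool_rot': array([ 0.077, -3.138, -0.   ]), 'ft_force': array([ 0.549, -0.788,  0.788]), 'opening': np.float64(0.0), 'qpos': array([0.06 , 0.6  , 0.403, 1.377, 0.   , 0.011])}
```

View pics/s3.png

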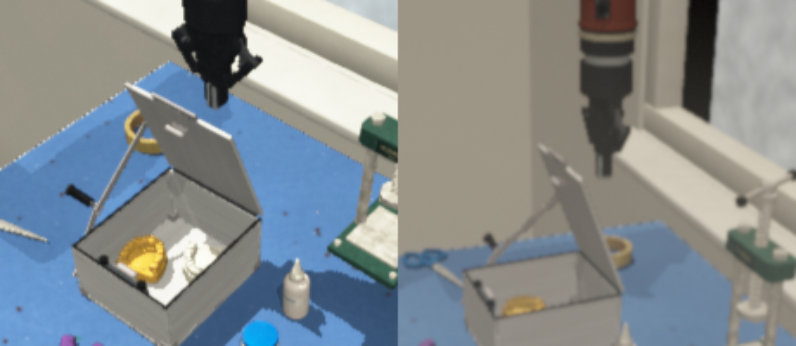

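The picture shows the shut fingers just behind the lid, tip near (215,100) in the left half and (605,170) in the right half. Approach and touch.

Call:
{"name": "servo_tool", "arguments": {
  "steps": [-12,-1,-1,0,0,0,-10,0,-2,0,0,0,-6,0,0,0,0,0,-4,0,0,0,0,0,0,0,0,0,0,0]
}}

```text
clock: 8.98
position: [0.6408, 0.1118, 0.2566]
tool_rot: [-0.076, 3.14, 0.0]
ft_force: [0.3, -0.1, 0.4]
opening: -0.0001
grasp_force: 0.0
```

Call:
{"name": "servo_tool", "arguments": {
  "steps": [-9.5,-0.5,-3.0,0,0,0,-8.9,-0.5,-3.3,0,0,0]
}}

```text
clock: 9.22
position: [0.6234, 0.1108, 0.2505]
tool_rot: [-0.076, 3.138, 0.0]
ft_force: [4.0, 0.3, 0.4]
opening: -0.0002
grasp_force: 1.9
```

Call:
{"name": "servo_tool", "arguments": {
  "steps": [-8.8,-0.5,-4.0,0,0,0,-8.5,-0.5,-4.4,0,0,0]
}}

```text
clock: 9.48
position: [0.6056, 0.1099, 0.2421]
tool_rot: [-0.076, 3.139, 0.001]
ft_force: [2.5, 1.2, 2.8]
opening: -0.0
grasp_force: 1.6
```

Call:
{"name": "servo_tool", "arguments": {
  "steps": [-8.2,-0.4,-5.0,0,0,0,-8.0,-0.4,-5.4,0,0,0,-7.6,-0.4,-5.9,0,0,0,-7.1,-0.3,-6.3,0,0,0,-6.9,-0.3,-6.8,0,0,0]
}}

```text
clock: 10.1
position: [0.5665, 0.1078, 0.2118]
tool_rot: [0.076, -3.14, 0.0]
ft_force: [1.6, 1.3, 3.2]
opening: -0.0001
grasp_force: 1.2
```

Call:
{"name": "servo_tool", "arguments": {
  "steps": [-6.4,-0.3,-7.1,0,0,0,-5.9,-0.3,-7.5,0,0,0,-5.5,-0.3,-7.9,0,0,0,-5.1,-0.3,-8.2,0,0,0]
}}

```text
clock: 10.6
position: [0.5438, 0.1067, 0.181]
tool_rot: [0.077, -3.14, -0.0]
ft_force: [1.3, 0.9, 1.3]
opening: 0.0005
grasp_force: 1.0
```

Call:
{"name": "servo_tool", "arguments": {
  "steps": [-4.5,-0.2,-8.5,0,0,0,-4.0,-0.2,-8.7,0,0,0,-3.5,-0.2,-8.9,0,0,0]
}}

```text
clock: 10.98
position: [0.5319, 0.1061, 0.1548]
tool_rot: [0.076, -3.14, -0.0]
ft_force: [-0.0, 1.0, 1.5]
opening: 0.0
grasp_force: 0.9
```

Call:
{"name": "servo_tool", "arguments": {
  "steps": [-2.9,-0.2,-9.2,0,0,0,-2.3,0,-9.3,0,0,0,-1.8,0,-8,0,0,0,0,0,0,0,0,0]
}}

```text
clock: 11.48
position: [0.5247, 0.1058, 0.1282]
tool_rot: [0.076, -3.139, 0.0]
ft_force: [-0.2, 1.0, 0.1]
opening: 0.0003
grasp_force: 0.0
```

Call:
{"name": "servo_tool", "arguments": {
  "steps": [0,0,-3,0,0,0,0,0,-3,0,0,0,0,0,0,0,0,0]
}}

```text
clock: 11.85
position: [0.5253, 0.1059, 0.1229]
tool_rot: [-0.077, 3.141, 0.0]
ft_force: [-0.2, -0.4, 0.4]
opening: -0.0001
grasp_force: 0.0
```

Call:
{"name": "servo_tool", "arguments": {
  "steps": [0,0,-1.5,0,0,0,0,0,-1.5,0,0,0]
}}

```text
clock: 12.1
position: [0.5251, 0.1059, 0.12]
tool_rot: [0.076, -3.141, -0.0]
ft_force: [-0.9, 0.6, 2.5]
opening: 0.0002
grasp_force: 0.8
```

Call:
{"name": "servo_tool", "arguments": {
  "steps": [0,0,-1.5,0,0,0,0,0,-1,0,0,0]
}}

```text
clock: 12.35
position: [0.5251, 0.1059, 0.1182]
tool_rot: [-0.077, 3.14, -0.0]
ft_force: [-4.9, -0.7, 13.8]
opening: -0.0001
grasp_force: 6.8
```

Call:
{"name": "servo_tool", "arguments": {
  "steps": [0,0,-1,0,0,0,0,0,-0.5,0,0,0]
}}

```text
clock: 12.6
position: [0.525, 0.1059, 0.1168]
tool_rot: [-0.077, 3.141, -0.0]
ft_force: [-5.6, -1.2, 13.9]
opening: 0.0001
grasp_force: 6.6
```

Force has levelled at about 14 N, so this is the catch and I keep pressing gently.

Call:
{"name": "servo_tool", "arguments": {
  "steps": [0,0,-0.7,0,0,0,0,0,-0.7,0,0,0]
}}

```text
clock: 12.85
position: [0.5249, 0.1059, 0.1153]
tool_rot: [0.077, -3.141, 0.0]
ft_force: [-5.6, -0.0, 10.7]
opening: -0.0002
grasp_force: 5.3
```

Call:
{"name": "servo_tool", "arguments": {
  "steps": [0,0,-0.7,0,0,0,0,0,-0.5,0,0,0]
}}

```text
clock: 13.1
position: [0.5247, 0.1059, 0.1137]
tool_rot: [0.076, -3.14, 0.0]
ft_force: [-5.1, -0.5, 8.0]
opening: 0.0003
grasp_force: 3.8
```

Call:
{"name": "servo_tool", "arguments": {
  "steps": [0,0,-0.8,0,0,0,0,0,-0.7,0,0,0]
}}

```text
clock: 13.35
position: [0.5247, 0.1059, 0.112]
tool_rot: [0.076, -3.14, 0.0]
ft_force: [-3.2, -0.4, 5.2]
opening: 0.0002
grasp_force: 2.1
```

Call:
{"name": "servo_tool", "arguments": {
  "steps": [0,0,-0.7,0,0,0,0,0,-0.5,0,0,0]
}}

```text
clock: 13.6
position: [0.5253, 0.1059, 0.1106]
tool_rot: [-0.076, 3.141, 0.0]
ft_force: [-1.4, 0.0, 2.6]
opening: 0.0001
grasp_force: 1.1
```

Call:
{"name": "servo_tool", "arguments": {
  "steps": [0,0,-0.6,0,0,0,0,0,-0.6,0,0,0]
}}

```text
clock: 13.85
position: [0.5254, 0.1059, 0.1094]
tool_rot: [-0.076, 3.14, 0.0]
ft_force: [0.3, 0.2, 1.7]
opening: -0.0002
grasp_force: 0.5
```

Call:
{"name": "servo_tool", "arguments": {
  "steps": [0,0,-0.5,0,0,0,0,0,-0.3,0,0,0]
}}

```text
clock: 14.1
position: [0.5254, 0.1059, 0.1089]
tool_rot: [-0.077, 3.14, 0.0]
ft_force: [-1.6, -0.3, 6.2]
opening: -0.0002
grasp_force: 3.4
```

Call:
{"name": "servo_tool", "arguments": {
  "steps": [0,0,-0.5,0,0,0,0,0,-0.3,0,0,0]
}}

```text
clock: 14.35
position: [0.5254, 0.1059, 0.1089]
tool_rot: [-0.077, 3.14, -0.0]
ft_force: [-4.6, -0.9, 16.4]
opening: -0.0
grasp_force: 7.9
```

Call:
{"name": "servo_tool", "arguments": {
  "steps": [0,0,-0.2,0,0,0,0,0,0,0,0,0]
}}

```text
clock: 14.6
position: [0.5254, 0.1059, 0.1089]
tool_rot: [-0.077, 3.14, -0.0]
ft_force: [-6.0, -0.1, 15.5]
opening: 0.0001
grasp_force: 7.7
```

Call:
{"name": "servo_tool", "arguments": {
  "steps": [0,0,2,0,0,0,0,0,15,0,0,0,0,0,50,0,0,0,0,0,60,0,0,0,0,0,30,0,0,0,0,0,0,0,0,0]
}}

```text
clock: 15.35
position: [0.5268, 0.106, 0.2679]
tool_rot: [-0.076, 3.135, 0.0]
ft_force: [-0.5, 0.6, -1.1]
opening: -0.0003
grasp_force: 0.0
```

Run:
```python
from h import *
s=observe();print({k:np.round(s[k],3) for k in("clock","position","ft_force")})
c=read_camera("wrist");W=cloud(c,wristT(c,s))
m=(abs(W[...,0]-.56)<.08)&(abs(W[...,1]-.105)<.07)&(W[...,2]>.09)&(W[...,2]<.13)
P=W[m]
A=np.c_[P[:,0]-.672,P[:,1],np.ones(len(P))];k=np.linalg.lstsq(A,P[:,2],rcond=None)[0];r=P[:,2]-A@k;q=abs(r)<.003
k=np.linalg.lstsq(A[q],P[q,2],rcond=None)[0];print("slope, y-slope, z at hinge",k,q.sum(),[round(float(np.median(P[abs(P[:,0]-x)<.01,2])),4) for x in(.49,.52,.56,.6,.63)])
a=read_camera("scene")["color"][60:300,180:420];b=read_camera("side")["color"][80:320,210:450]
cv2.imwrite("pics/s4.png",cv2.resize(np.hstack([a,b]),None,fx=1.66,fy=1.66))
```

```text
{'clock': np.float64(15.35), 'position': array([0.527, 0.106, 0.268]), 'ft_force': array([-0.516,  0.638, -1.137])}
slope, y-slope, z at hinge [0.00337392 0.00308527 0.10918573] 14659 [0.1086, 0.1092, 0.1092, 0.1093, 0.1092]
```

View pics/s4.png

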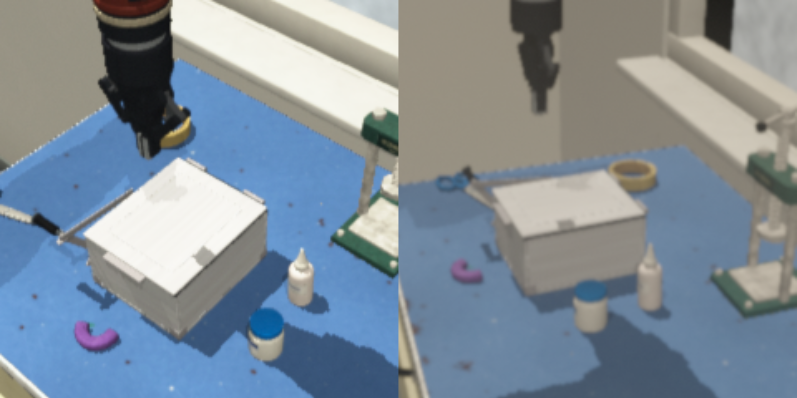

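The picture shows the lid lying flat and shut, the stay folded out to the front left and the bystanders still in place. The measured slope is 0.003 rad, sloping down towards the front edge (lid slightly past level), so I'm handing in.

```bash
python3 -c "
from station import hand_in
print(hand_in())"
```

```text
the job is handed in; nothing more can be done
None
```

The case is shut and the job is handed in: the knee was lifted past centre, and the lid was lowered gently, pressed through its catch onto the buffers (highest force read about 17 N) and measured level. The bystanders look undisturbed, and no judging result was shown.

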